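# Lay the square against a panel edge on the sloping marking stand

## Robot

A 6-joint arm with a two-finger parallel gripper is mounted at the origin on the work surface. World frame = base frame: x ahead of the robot, y to its left, z up, the work surface at z = 0. Lengths are in m, angles in rad, forces in N, time in s.
With the tool pointing down it reaches from about 0.275 to 1 m from the base axis. Payload 8.4 kg.
Tool frame: the origin (TCP) lies at the very end of the fingers, on their centre line; the grasp point (between the pads) lies 19 mm behind it; z points along the fingers, y is the line along which they close (so a half turn about z gives the same grasp; the last joint's range is limited). The gripper opens to 85 mm and grips with 20 to 120 N. Pads are 22 mm wide; open, the fingers measure 114 mm over their backs; the gripper's body (76 mm by 85 mm) begins 54 mm behind the grasp point. The pads swing forward as they close: fully open they stand 13 mm farther back than shut.
Start: joints at [-1.116, 0.353, 1.633, -0, 1.155, -0.002], TCP at [0.276, -0.561, 0.231] pointing down, gripper open.
Joint ranges: [-2.63, 2.63], [-0.92, 2.1], [0.06, 2.66], [-1.3, 4.44], [0, 2.69], [-3.02, 3.02]. Speed limits (rad/s): [2.22, 2.22, 2.79, 3.14, 3.14, 3.14].

## Interface

Orientations are given as a unit quaternion [w, x, y, z].
In Python, from cell import get_state, get_image, camera_info, finish_job gives the robot as it stands.
- The arm moves only by the tool send_rows, never from a script. Its argument "motion" is a list that holds one entry, the list of rows, each a list of 7 numbers: the shift along the tool's x, y, z in cm, then the turn, a rotation vector about the tool's x, y, z in degrees, then the closure, from -1 (fully open) to 1 (shut). A call has exactly 10 rows; each row shifts and turns the commanded pose from where the row before left it, along the tool's axes as they then stand; what a row does not reach is not made up. A row lasts 1/10 s, in which the tool goes at most 50 mm and 8.59 degrees, less where a joint would pass 70% of its speed; a pose out of reach is approached as far as the arm can. A call is refused whole if a number of a shift passes 5 or a number of a turn 8.59, either way. A call with a gripper value outside its range is refused whole. The fingers move at their own pace and stop on an object; "grip_force" is the grip in N (left out, the last holds). Time passes only in rows, so rows that do not move let the fingers close, or fill a call up. It gives the time, the measured TCP pose, the force, the opening and the grip force at its end, in the units of the state.
- get_state(): the state, without advancing time (a new reading comes with each control period).
- get_image(name): name is "side" or "top" or "wrist"; returns the picture (420x560x3 uint8, blue, green, red); there is no depth.
- camera_info(name): a dict with "K" (3x3 intrinsics, pixels), "T" (4x4, takes a point from camera to world coordinates). Camera axes: x right, y down, z forward; pixel columns grow to the right and rows downward; lengths in m; the calibration is good to about 2 mm. A picture is of the moment at which its call begins: read the wrist's pose just before it. camera_info takes no time and is no camera call; for the wrist camera it gives the pose at the moment of the call.
- finish_job(): hands the job in; it is judged then, once.
The state is a dict: "time_s": time; "joints": joint angles; "dq": joint speeds; "effort": joint torques, N m; "eef_pos": TCP position; "tool_rot": TCP orientation; "ft_force": force on the tool from outside, world axes, zero at the start; "wrist_torque": the same for the moment, N m; "finger_gap": finger opening in m; "finger_force": force on a finger pad.
Only numpy, scipy, OpenCV 4.12 (cv2) and the standard library are available. Lean on these libraries where they do the work, as an engineer would, in place of code of your own. Each camera call takes 0.05 s, during which the arm holds its last target. There are 200 camera calls.

## Task

Pick up the square by its orange grip and lay it gently on the sloping blue stand for marking out: its dark stock flat on the board above the white panel and flush against the panel's upper edge along its whole length, its blade pointing down the slope over the panel with the blade's outer edge (the one level with the end of the stock) on the red line. Do not drop it or let it slap down; let go of it and leave the other things on the bench where they are.

Things in the scene. Friction and masses are not known exactly. Their poses are not given: they have to be found in the camera images.
- square: L-shaped engineer's square, 0.55 kg, lying flat. Dark steel stock 34 (x) x 120 (y) x 22 mm (z); origin: centre of its underside, z up. On it, centred, an orange grip rib 16 (x) x 70 mm (y), from z = 22 to 54 mm: take it across its 16 mm. Steel blade 110 x 26 x 4 mm leaves the stock's inner face (x = -17 mm) towards -x, at y = 34 to 60, z = 9.5 to 13.5 mm; outer edge at y = +60 mm
- square_corner (a point): point on the square: lower edge of the stock's inner face (the face that the blade leaves) at the blade end, straight below the line of the blade's outer edge; in the square's frame (-17, +60, 0) mm
- square_heel (a point): point on the square: lower edge of the stock's inner face at the other end; in the square's frame (-17, -60, 0) mm
- stand: fixed blue marking-out stand, 200 (x) x 240 (y) mm; its flat board, 220 mm long, rises towards +x at 25 degrees, from about 14 mm high at the low edge to 106 mm at the top edge; origin at the centre of its underside, 60 mm below the board's surface
- panel: white panel 145 (x, up the slope) x 200 (y) x 8 mm (z, square to the board), fixed on the sloping board; origin: centre of its underside, on the board's surface; its axes lie in the slope (z tilted 25 degrees from vertical, towards the robot). Its upper edge is the face at x = +72.5 mm; beyond it 65 mm of bare board are left
- line_top (a point): upper end of the red line that runs down the slope across the panel (along the panel's x): the point where it meets the panel's upper edge, on the panel's top face; axes as the panel's. The line lies at a different y on the panel in each start
- junction_box: yellow electrical junction box 110 x 100 x 67 mm with a grey lid and a red socket disc (to 77 mm) on top; loose bystander; origin at the centre of its underside
- spray_can: spray can, diameter 60, height 170 mm, standing; bystander; origin at the centre of its underside
- wrench: steel wrench 180 mm long lying along its x axis; bystander; origin on its underside
- screwdriver: screwdriver 200 mm long lying along its x axis; bystander; origin on its underside
- mug: blue mug, diameter 80, height 90 mm, handle at its +y; bystander; origin at the centre of its underside

How it is judged:
At the end, for the whole second after the job is handed in: The square lies at rest on the stand's board: both ends of the stock's inner face within 3 mm of the panel's upper edge and within 3 mm of the board's surface, square and panel parallel within about 3.4 degrees, the blade's outer edge within 6 mm of the red line (x of square_corner in the frame of panel between 0.07 and 0.0755 m and z of square_corner in the frame of panel between -0.003 and 0.003 m and x of square_heel in the frame of panel between 0.07 and 0.0755 m and z of square_heel in the frame of panel between -0.003 and 0.003 m and y of square_corner in the frame of line_top between -0.006 and 0.006 m and angle between the z axis of square and the z axis of panel, either way round below 0.06 rad and linear speed of square below 0.01 m/s and angular speed of square below 0.1 rad/s); the robot touches nothing.
It fails at once if the square dropped or slapped down (faster than 0.5 m/s or 3 rad/s while the fingers do not touch it) (contact force between the fingers and square below 0.05 N and (linear speed of square above 0.5 m/s or angular speed of square above 3 rad/s)).
It fails at once if a bystander (junction box, spray can, wrench, screwdriver, mug) moved by more than 30 mm (distance of any of junction_box, spray_can, wrench, screwdriver, mug from where it was at the start of the episode above 0.03 m).
It also fails if it takes over 48 s, if anything falls off the work surface, if the arm or the gripper's body presses on something with over 40 N, if the wrist force passes 120 N, or if a joint passes its speed limit or range.

## Working session

There is one attempt and no reset: what is moved stays moved. The work goes in short steps, Python scripts to look and compute and a tool call to move; the robot and the scene stay as the last step left them, time stands still between calls to the robot, and variables do not carry over. Pictures are saved under pics/ and viewed, at most 10 in all, crops included, and the job is handed in when it is done.

Besides the shell and the picture viewer there is one more tool, called after "Call:" in YAML: its name, and indented under it one key for each argument. send_rows: Moves the arm, as the interface text tells. Its arguments: {"type":"object","properties":{"motion":{"type":"array","items":{"type":"array","items":{"type":"array","items":{"type":"number"}}}},"grip_force":{"type":"number"}},"required":["motion"]}

```bash
mkdir -p pics
python3 - <<'E'
from cell import *
import cv2,numpy as np
np.set_printoptions(precision=4,suppress=True)
s=get_state();print(s['eef_pos'],s['tool_rot'],s['finger_gap'],s['time_s'])
for n in("top","side"):
    i=camera_info(n);print(n,np.array(i['K']),np.array(i['T']))
    cv2.imwrite(f'pics/{n}0.png',get_image(n))
E
```

```text
[ 0.2754 -0.5605  0.2306] [-0.0007  0.974   0.2264 -0.0002] 0.0857702512974829 0.0
top [[480.4222   0.     274.7778]
 [  0.     480.4222 211.8318]
 [  0.       0.       1.    ]] [[ 0.0087 -0.9984  0.0562  0.4946]
 [-1.     -0.0088  0.0002  0.0189]
 [ 0.0003 -0.0562 -0.9984  1.4526]
 [ 0.      0.      0.      1.    ]]
side [[520.8642   0.     271.3617]
 [  0.     520.8642 218.4915]
 [  0.       0.       1.    ]] [[-0.9316 -0.2142  0.2936  0.1835]
 [-0.3632  0.58   -0.7292  0.9648]
 [-0.0141 -0.7859 -0.6182  0.8745]
 [ 0.      0.      0.      1.    ]]
```

View pics/top0.png

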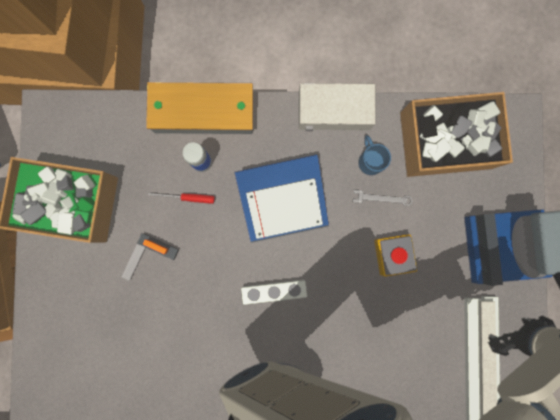

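View pics/side0.png

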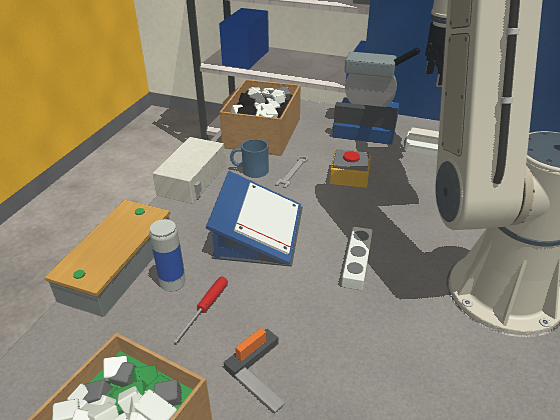

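The top view shows the square's grip at about (155,247), with the blade running down to (130,278). The stand is at (283,198) and the red line crosses the panel's upper edge near (249,192). The wrench, mug, spray can and screwdriver are clear of the direct path. The side view agrees, with the grip at (251,345) and the red line on the panel's near edge.

```bash
cat > h.py <<'E'
from cell import *
import cv2,numpy as np,time
from scipy.spatial.transform import Rotation as R
np.set_printoptions(precision=4,suppress=True)
def cast(cam,px,z,n=(0,0,1.)):
    """rays through px onto plane n.p=z ; cam=(K,T)"""
    K,T=cam;px=np.atleast_2d(px).astype(float)
    d=(T[:3,:3]@np.linalg.inv(K)@np.c_[px,np.ones(len(px))].T).T
    o=T[:3,3];n=np.array(n)
    return o+d*((z-o@n)/(d@n))[:,None]
def cam(n):
    i=camera_info(n);return np.array(i['K']),np.array(i['T'])
def big(m):
    m=m.astype(np.uint8)
    c=cv2.findContours(m,cv2.RETR_EXTERNAL,cv2.CHAIN_APPROX_NONE)[0]
    return max(c,key=cv2.contourArea)
def orange(im):
    h=cv2.cvtColor(im,cv2.COLOR_BGR2HSV);return cv2.inRange(h,(6,170,120),(17,255,255))
def pose():
    s=get_state();w,x,y,z=s['tool_rot'];return np.array(s['eef_pos']),R.from_quat([x,y,z,w])
E
python3 - <<'E'
from h import *
for n,roi,proi in(("top",(200,300,110,190),(150,260,220,340)),("side",(300,400,210,300),(160,280,200,320))):
    im=cv2.imread(f'pics/{n}0.png');c=cam(n)
    a,b,l,r=roi
    k=big(orange(im)[a:b,l:r]);q=cv2.boxPoints(cv2.minAreaRect(k))+(l,a)
    print(n,'grip area',cv2.contourArea(k),q.tolist());
    w=cast(c,q,.054);print(w,w.mean(0))
    a,b,l,r=proi
    g=im.min(2)[a:b,l:r]>150
    k=big(cv2.morphologyEx(g.astype(np.uint8),cv2.MORPH_CLOSE,np.ones((7,7))))
    q=cv2.boxPoints(cv2.minAreaRect(k)) if n=='top' else cv2.approxPolyDP(k,6,True)[:,0]
    q=q+(l,a);print('panel',q.tolist());print('z.0863',cast(c,q,.0863));print('z.025',cast(c,q,.025))
    h=cv2.cvtColor(im,cv2.COLOR_BGR2HSV);hh=((h[...,0]<8)|(h[...,0]>172))&(h[...,1]>80)
    ys,xs=np.nonzero(hh[a:b,l:r]);print('red',len(xs),[(x+l,y+a) for x,y in zip(xs,ys)][::max(1,len(xs)//8)])
E
```

```text
top grip area 105.5 [[142.73287963867188, 243.78766632080078], [145.02739715576172, 238.7397232055664], [166.6506805419922, 248.56848907470703], [164.35616302490234, 253.6164321899414]]
[[0.4769 0.4019 0.054 ]
 [0.4916 0.3956 0.054 ]
 [0.4637 0.3321 0.054 ]
 [0.449  0.3385 0.054 ]] [0.4703 0.367  0.054 ]
panel [[245.6390209197998, 192.6487808227539], [314.34146881103516, 177.92682456970215], [324.2048797607422, 223.95609283447266], [255.50243377685547, 238.67804718017578]]
z.0863 [[ 0.6255  0.1028  0.0863]
 [ 0.6695 -0.0931  0.0863]
 [ 0.5381 -0.1217  0.0863]
 [ 0.4946  0.0732  0.0863]]
z.025 [[ 0.6314  0.1066  0.025 ]
 [ 0.6774 -0.0982  0.025 ]
 [ 0.5401 -0.1281  0.025 ]
 [ 0.4946  0.0757  0.025 ]]
red 0 []
side grip area 428.5 [[231.44795608520508, 349.93375396728516], [261.391170501709, 326.40694427490234], [270.10094833374023, 337.4921188354492], [240.15773391723633, 361.01892852783203]]
[[0.4963 0.4064 0.054 ]
 [0.4641 0.3321 0.054 ]
 [0.4374 0.352  0.054 ]
 [0.4701 0.424  0.054 ]] [0.467  0.3786 0.054 ]
panel [[250, 183], [235, 229], [294, 255], [297, 204]]
z.0863 [[ 0.6675 -0.0885  0.0863]
 [ 0.6246  0.1031  0.0863]
 [ 0.4619  0.1411  0.0863]
 [ 0.5184 -0.0428  0.0863]]
z.025 [[ 0.7052 -0.1705  0.025 ]
 [ 0.6589  0.0361  0.025 ]
 [ 0.4836  0.077   0.025 ]
 [ 0.5445 -0.1211  0.025 ]]
red 87 [(np.int64(237), np.int64(223)), (np.int64(245), np.int64(226)), (np.int64(254), np.int64(230)), (np.int64(262), np.int64(234)), (np.int64(270), np.int64(238)), (np.int64(279), np.int64(242)), (np.int64(288), np.int64(246)), (np.int64(219), np.int64(278)), (np.int64(220), np.int64(279))]
```

```bash
cat >> h.py <<'E'
def stand(yaw):
    xs=np.array([np.cos(yaw),np.sin(yaw),0]);t=np.radians(25);z=np.array([0,0,1.])
    n=-np.sin(t)*xs+np.cos(t)*z;u=np.cos(t)*xs+np.sin(t)*z
    return np.c_[u,np.cross(n,u),n]      # panel axes
def toolR(up,zt):
    """tool y=up, z=zt"""
    return R.from_matrix(np.c_[np.cross(up,zt),up,zt])
def to(p,r,note=''):
    """translation in present tool axes (cm), and turn (deg), done one after the other"""
    P,Q=pose();rv=np.degrees((Q.inv()*r).as_rotvec())
    print(note,'shift cm',Q.inv().apply(p-P)*100,'if after turn',r.inv().apply(p-P)*100,'turn deg',rv,np.linalg.norm(rv))
E
python3 - <<'E'
from h import *
K,T=cam('wrist');P,Q=pose();M=Q.as_matrix();print(K);print('cam in tool',M.T@(T[:3,3]-P));print(M.T@T[:3,:3])
B=stand(np.radians(12.5))
E=np.array([.647,.006,.0863])
r=toolR(B[:,0],-B[:,2]);print(r.as_matrix())
to(E+B[:,2]*.22-B[:,0]*0.03,r,'stand hover')
E
```

```text
[[294.5821   0.     277.1071]
 [  0.     294.5821 207.7457]
 [  0.       0.       1.    ]]
cam in tool [ 0.0795 -0.0002 -0.1439]
[[ 0.0001 -0.9499 -0.3124]
 [ 1.      0.0003 -0.0004]
 [ 0.0005 -0.3124  0.9499]]
[[-0.2164  0.8848  0.4126]
 [ 0.9763  0.1962  0.0915]
 [ 0.      0.4226 -0.9063]]
stand hover shift cm [ 46.6542 -37.3036  -4.1894] if after turn [47.2697 34.8838 11.5933] turn deg [-21.225   16.5894 -75.0493] 79.73774751477838
```

Call:
send_rows:
  motion:
    - [[2.33,-1.86,-0.21,0,0,0,-1],[2.33,-1.86,-0.21,0,0,0,-1],[2.33,-1.86,-0.21,0,0,0,-1],[2.33,-1.86,-0.21,0,0,0,-1],[2.33,-1.86,-0.21,0,0,0,-1],[2.33,-1.86,-0.21,0,0,0,-1],[2.33,-1.86,-0.21,0,0,0,-1],[2.33,-1.86,-0.21,0,0,0,-1],[2.33,-1.86,-0.21,0,0,0,-1],[2.33,-1.86,-0.21,0,0,0,-1]]

```text
time_s: 1.1
eef_pos: [0.4029, -0.29, 0.2521]
tool_rot: [-0.0, 0.974, 0.226, -0.0]
ft_force: [0.2, -0.4, -0.7]
finger_gap: 0.0858
finger_force: 0.0
```

Call:
send_rows:
  motion:
    - [[2.33,-1.86,-0.21,0,0,0,-1],[2.33,-1.86,-0.21,0,0,0,-1],[2.33,-1.86,-0.21,0,0,0,-1],[2.33,-1.86,-0.21,0,0,0,-1],[2.33,-1.86,-0.21,0,0,0,-1],[2.33,-1.86,-0.21,0,0,0,-1],[2.33,-1.86,-0.21,0,0,0,-1],[2.33,-1.86,-0.21,0,0,0,-1],[2.33,-1.86,-0.21,0,0,0,-1],[2.33,-1.86,-0.21,0,0,0,-1]]

```text
time_s: 2.1
eef_pos: [0.53, -0.0203, 0.2731]
tool_rot: [-0.0, 0.974, 0.226, -0.0]
ft_force: [0.5, -0.6, 0.0]
finger_gap: 0.0854
finger_force: 0.0
```

Call:
send_rows:
  motion:
    - [[0,0,0,-2.1,1.65,-7.5,-1],[0,0,0,-2.1,1.65,-7.5,-1],[0,0,0,-2.1,1.65,-7.5,-1],[0,0,0,-2.1,1.65,-7.5,-1],[0,0,0,-2.1,1.65,-7.5,-1],[0,0,0,-2.1,1.65,-7.5,-1],[0,0,0,-2.1,1.65,-7.5,-1],[0,0,0,-2.1,1.65,-7.5,-1],[0,0,0,-2.1,1.65,-7.5,-1],[0,0,0,-2.1,1.65,-7.5,-1]]

```text
time_s: 3.1
eef_pos: [0.5294, -0.0213, 0.2731]
tool_rot: [0.135, 0.61, 0.763, 0.168]
ft_force: [0.7, 0.7, 0.5]
finger_gap: 0.0851
finger_force: 0.0
```

Run:
```python
from h import *
import pickle
P,Q=pose();print(P,Q.as_matrix(),get_state()['dq'])
c=cam('wrist');im=get_image('wrist');cv2.imwrite('pics/w1.png',im);pickle.dump(c,open('w1.pkl','wb'))
```

```text
[ 0.5294 -0.0213  0.2731] [[-0.2191  0.8853  0.4101]
 [ 0.9757  0.1993  0.0911]
 [-0.001   0.4201 -0.9075]] [-0.3151 -0.0835  0.2048  0.8148 -0.2853 -2.1959]
```

View pics/w1.png

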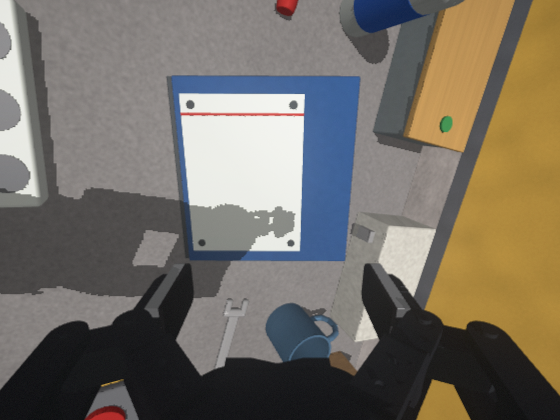

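The wrist view shows the panel's corners at about (180,94), (305,94), (300,251) and (191,251). Its upper edge is the right-hand side, at x≈303, and the red line runs along y≈114. The arm was still settling, so I'll take this picture again at rest and fit the two lines.

Run:
```python
from h import *
time.sleep(.1)
get_image('wrist');print(np.abs(get_state()['dq']).max())
c=cam('wrist');P,Q=pose();im=get_image('wrist');cv2.imwrite('pics/w2.png',im);print(P)
g=im.astype(float)
# upper edge: steepest fall of red channel per row, sub-pixel by gradient centroid
e=[]
for y in range(100,246,3):
    d=-np.diff(cv2.GaussianBlur(g[y:y+1,285:325,2],(3,1),0)[0]);d[d<0]=0
    k=d.argmax();s=slice(max(0,k-2),k+3);e.append(((d[s]*np.arange(285,325)[:39][s]).sum()/d[s].sum()+.5,y))
def fit(p):
    p=np.array(p,np.float32)
    for _ in range(3):
        l=cv2.fitLine(p,cv2.DIST_HUBER,0,.01,.01).ravel();r=(p-l[2:])@[-l[1],l[0]];p=p[np.abs(r)<1.2]
    print('n',len(p),'rms',np.std(r[np.abs(r)<1.2]),l);return l
le=fit(e)
rd=[]
for x in range(188,300,3):
    w=np.clip(g[105:125,x,2]-g[105:125,x,:2].mean(1)-25,0,None)
    if w.sum()>20: rd.append((x,(w*np.arange(105,125)).sum()/w.sum()))
lr=fit(rd)
t=np.linalg.solve(np.c_[le[:2],-lr[:2]],lr[2:]-le[2:]);X=le[2:]+t[0]*le[:2];print('line_top px',X)
at=lambda l,y:l[2:]+l[:2]*(y-l[3])/l[1]
print('edge ends',cast(c,[at(le,94.),at(le,251.)],.0863))
A,Bp=cast(c,[at(le,100.),at(le,245.)],.0863)
d=A-Bp;yaw=np.arctan2(-d[0],d[1]);print('yaw',np.degrees(yaw))
LT=cast(c,[X],.0863)[0];print('line_top',LT)
B=stand(yaw);n=B[:,2]
q=cast(c,[lr[2:]+lr[:2]*s for s in(-40,40)],n@LT,n);v=(q[1]-q[0]);print('red line in panel axes',B.T@v/np.linalg.norm(v))
low=cast(c,[[180,94],[191,251]],n@LT,n);print('lower corners in panel axes from LT',(low-LT)@B)
up=cast(c,[at(le,94.),at(le,251.)],n@LT,n);print((up-LT)@B)
np.savez('st.npz',LT=LT,yaw=yaw)
```

```text
0.33580643226370077
[ 0.5287 -0.022   0.2726]
n 49 rms 0.12732893 [  0.0274  -0.9996 303.1008 166.6   ]
n 38 rms 0.014599327 [  1.       0.0004 237.2    113.4201]
line_top px [304.5592 113.4489]
edge ends [[ 0.6258  0.1008  0.0863]
 [ 0.669  -0.0949  0.0863]]
yaw 12.467941511462003
line_top [0.6304 0.08   0.0863]
red line in panel axes [ 1.     -0.0006  0.    ]
lower corners in panel axes from LT [[-0.1446  0.0215 -0.    ]
 [-0.1503 -0.1794 -0.    ]]
[[ 0.      0.0214 -0.    ]
 [-0.     -0.1791  0.    ]]
```

Run:
```python
from h import *
a=np.radians(-23.8);r=toolR(np.array([np.cos(a),np.sin(a),0]),np.array([0,0,-1.]))
to(np.array([.470,.367,.22]),r,'sq hover')
```

```text
sq hover shift cm [39.2691 -0.1227  5.8632] if after turn [ 33.2082 -21.1121   5.2871] turn deg [23.8334 -7.85   35.2593] 43.27673535261138
```

Call:
send_rows:
  motion:
    - [[3.93,-0.01,0.59,0,0,0,-1],[3.93,-0.01,0.59,0,0,0,-1],[3.93,-0.01,0.59,0,0,0,-1],[3.93,-0.01,0.59,0,0,0,-1],[3.93,-0.01,0.59,0,0,0,-1],[3.93,-0.01,0.59,0,0,0,-1],[3.93,-0.01,0.59,0,0,0,-1],[3.93,-0.01,0.59,0,0,0,-1],[3.93,-0.01,0.59,0,0,0,-1],[3.93,-0.01,0.59,0,0,0,-1]]

```text
time_s: 4.25
eef_pos: [0.4688, 0.3699, 0.2196]
tool_rot: [0.134, 0.615, 0.759, 0.168]
ft_force: [0.1, 0.5, -0.0]
finger_gap: 0.0854
finger_force: 0.0
```

Call:
send_rows:
  motion:
    - [[0,0,0,3.4,-1.12,5.04,-1],[0,0,0,3.4,-1.12,5.04,-1],[0,0,0,3.4,-1.12,5.04,-1],[0,0,0,3.4,-1.12,5.04,-1],[0,0,0,3.4,-1.12,5.04,-1],[0,0,0,3.4,-1.12,5.04,-1],[0,0,0,3.4,-1.12,5.04,-1],[0,0,0,0,0,0,-0.5],[0,0,0,0,0,0,-0.5],[0,0,0,0,0,0,-0.5]]

```text
time_s: 5.25
eef_pos: [0.4687, 0.3675, 0.2193]
tool_rot: [0.002, 0.836, 0.548, 0.001]
ft_force: [0.5, 0.1, 0.6]
finger_gap: 0.0643
finger_force: 0.0
```

Run:
```python
from h import *
P,Q=pose();print(P,np.abs(get_state()['dq']).max(),get_state()['finger_gap']);print(Q.as_matrix())
c=cam('wrist');im=get_image('wrist');cv2.imwrite('pics/w3.png',im)
k=big(orange(im));q=cv2.boxPoints(cv2.minAreaRect(k));print(cv2.contourArea(k),q.tolist());w=cast(c,q,.054);print(w,w.mean(0))
```

```text
[0.4687 0.3675 0.2193] 0.013107700138864722 0.06426844966437621
[[ 0.3989  0.917   0.0034]
 [ 0.917  -0.3989 -0.0022]
 [-0.0007  0.004  -1.    ]]Traceback (most recent call last):
  File "<stdin>", line 4, in <module>
  File "h.py", line 16, in big
    return max(c,key=cv2.contourArea)
ValueError: max() iterable argument is empty
```

View pics/w3.png

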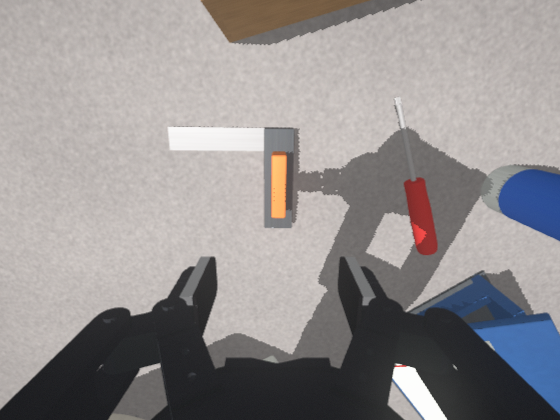

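The wrist view shows the rib's top at about x 272–286, y 153–217. The stock is x 264–294, y 128–228, and the blade leaves to the left at y 127–151. The gripper is almost aligned, so I only need to loosen the orange mask.

Run:
```python
from h import *
P,Q=pose();c=cam('wrist');im=cv2.imread('pics/w3.png')
h=cv2.cvtColor(im,cv2.COLOR_BGR2HSV);print('hsv',h[145:160:2,279].tolist(),h[185,268:292:2].tolist())
m=cv2.inRange(h,(5,120,200),(25,255,255));k=big(m);print(cv2.contourArea(k),cv2.boundingRect(k))
q=cv2.boxPoints(cv2.minAreaRect(k));w=cast(c,q,.054)
print(q.tolist());print((w-P)@Q.as_matrix()*1000,'centre mm in tool',(w.mean(0)-P)@Q.as_matrix()*1000,w.mean(0),np.linalg.norm(w-np.roll(w,1,0),axis=1))
# stock top face z=22 and long-axis direction from rib rows
ys=range(158,214,2);g=im[...,2].astype(float)-im[...,0]
ce=[]
for y in ys:
    v=np.clip(g[y,262:296]-60,0,None);ce.append(((v*np.arange(262,296)).sum()/v.sum(),y))
ce=np.array(ce);p=np.polyfit(ce[:,1],ce[:,0],1);print(p)
a=cast(c,[[np.polyval(p,158),158],[np.polyval(p,212),212]],.054);d=a[0]-a[1];print('yaw sq',np.degrees(np.arctan2(-d[0],d[1])),'line x-offset in tool y mm',((a-P)@Q.as_matrix()*1000)[:,1])
```

```text
hsv [[115, 11, 135], [110, 11, 134], [114, 10, 134], [9, 88, 136], [10, 155, 160], [11, 164, 236], [16, 142, 254], [17, 140, 254]] [[120, 4, 132], [0, 12, 132], [15, 149, 254], [17, 139, 255], [17, 142, 254], [16, 144, 254], [16, 146, 254], [16, 147, 254], [14, 153, 252], [9, 112, 121], [176, 21, 84], [0, 22, 83]]
846.5 (271, 155, 16, 63)
[[270.2082214355469, 216.96615600585938], [271.3822326660156, 154.7430419921875], [286.1316833496094, 155.02133178710938], [284.9576721191406, 217.24444580078125]]
[[-32.6578  -8.411  165.4435]
 [ 36.4245  -6.689  165.4199]
 [ 36.1299   8.7103 165.4783]
 [-33.0081   8.0693 165.5061]] centre mm in tool [  1.7221   0.4199 165.4619] [0.4702 0.3686 0.054 ] [0.0165 0.0691 0.0154 0.0691]
[ -0.0164 281.3635]
yaw sq -24.32847330352934 line x-offset in tool y mm [1.0392 0.1723]
```

Run:
```python
from h import *
a=np.radians(-24.33);r=toolR(np.array([np.cos(a),np.sin(a),0]),np.array([0,0,-1.]))
to(np.array([.4702,.3686,.028]),r,'grasp')
```

```text
grasp shift cm [ 0.17    0.0324 19.1462] if after turn [ 0.1632  0.1025 19.146 ] turn deg [0.2171 0.0234 0.8316] 0.8597495119601183
```

Call:
send_rows:
  motion:
    - [[0,0,0,0.22,0.02,0.83,-0.5],[0.02,0.01,1.7,0,0,0,-0.5],[0.02,0.01,1.7,0,0,0,-0.5],[0.02,0.01,1.7,0,0,0,-0.5],[0.02,0.01,1.7,0,0,0,-0.5],[0.02,0.01,1.7,0,0,0,-0.5],[0.02,0.01,1.7,0,0,0,-0.5],[0.02,0.02,1.7,0,0,0,-0.5],[0.02,0.02,1.7,0,0,0,-0.5],[0,0,0,0,0,0,-0.5]]

```text
time_s: 6.3
eef_pos: [0.4691, 0.3678, 0.0817]
tool_rot: [-0.0, 0.84, 0.542, -0.002]
ft_force: [-0.5, -1.1, -0.2]
finger_gap: 0.064
finger_force: 0.0
```

Run:
```python
from h import *
a=np.radians(-24.33);r=toolR(np.array([np.cos(a),np.sin(a),0]),np.array([0,0,-1.]))
to(np.array([.4702,.3686,.028]),r,'grasp');print(get_state()['finger_gap'],get_state()['ft_force'])
```

```text
grasp shift cm [0.1355 0.0793 5.3682] if after turn [0.12   0.0652 5.3688] turn deg [-0.1518  0.1649 -0.0437] 0.22835769091876384
0.06404737252924661 [-0.5359 -1.0833 -0.2228]
```

Call:
send_rows:
  motion:
    - [[0.02,0.01,0.8,0,0,0,-0.5],[0.02,0.01,0.8,0,0,0,-0.5],[0.02,0.01,0.8,0,0,0,-0.5],[0.02,0.01,0.8,0,0,0,-0.5],[0.02,0.01,0.8,0,0,0,-0.5],[0.02,0.02,0.8,0,0,0,-0.5],[0,0,0.57,0,0,0,-0.5],[0,0,0,0,0,0,-0.5],[0,0,0,0,0,0,-0.5],[0,0,0,0,0,0,-0.2]]

```text
time_s: 7.3
eef_pos: [0.4718, 0.3697, 0.0302]
tool_rot: [-0.001, 0.84, 0.542, 0.0]
ft_force: [0.3, -0.6, -0.8]
finger_gap: 0.0519
finger_force: 0.0
```

Call:
send_rows:
  motion:
    - [[0,0,0,0,0,0,0],[0,0,0,0,0,0,0.2],[0,0,0,0,0,0,0.4],[0,0,0,0,0,0,0.6],[0,0,0,0,0,0,0.8],[0,0,0,0,0,0,1],[0,0,0,0,0,0,1],[0,0,0,0,0,0,1],[0,0,0,0,0,0,1],[0,0,0,0,0,0,1]]
  grip_force: 60

```text
time_s: 8.3
eef_pos: [0.4718, 0.3695, 0.0301]
tool_rot: [-0.001, 0.84, 0.542, -0.0]
ft_force: [0.8, -2.6, 5.2]
finger_gap: 0.0149
finger_force: 59.9
```

Call:
send_rows:
  motion:
    - [[0,0,-0.5,0,0,0,1],[0,0,-1,0,0,0,1],[0,0,-2,0,0,0,1],[0,0,-3,0,0,0,1],[0,0,-3,0,0,0,1],[0,0,-3,0,0,0,1],[0,0,-3,0,0,0,1],[0,0,-3,0,0,0,1],[0,0,-1.5,0,0,0,1],[0,0,0,0,0,0,1]]

```text
time_s: 9.3
eef_pos: [0.4725, 0.3701, 0.232]
tool_rot: [-0.001, 0.84, 0.542, 0.002]
ft_force: [0.6, 1.0, -6.5]
finger_gap: 0.0147
finger_force: 59.0
```

```bash
cat >> h.py <<'E'
def goal(du,dv,dn,off=(0,0,.030)):
    """TCP goal: corner at du up slope from the edge, dv along panel y from the line, dn above board (m); off = square origin in tool axes"""
    s=np.load('st.npz');B=stand(float(s['yaw']));LTb=s['LT']-B[:,2]*.008
    r=toolR(B[:,0],-B[:,2])
    o=LTb+B@np.array([du+.017,dv-.060,dn])
    return o-r.apply(off),r
E
python3 - <<'E'
from h import *
import pickle
print(get_state()['ft_force'],get_state()['finger_gap'])
c=cam('wrist');im=get_image('wrist');cv2.imwrite('pics/w4.png',im);P,Q=pose();pickle.dump((c,P,Q.as_quat()),open('w4.pkl','wb'))
p,r=goal(.015,0,.10,(-.0015,0,.030));print(p);to(p,r,'hover')
E
```

```text
[ 0.5717  0.951  -6.5129] 0.014726433422043345
[0.621  0.018  0.2104]
hover shift cm [-25.8623  28.0916   1.9107] if after turn [-37.5372   5.4987   4.7304] turn deg [-24.1591   7.9598 -36.2515] 44.28538006409058
```

View pics/w4.png

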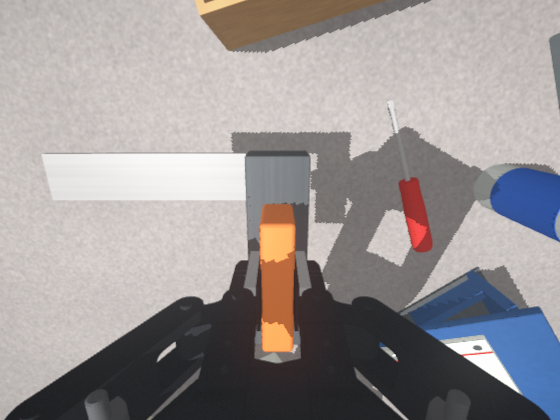

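The square is held straight in the fingers. The blade's outer edge is at row ≈153, from column 44 to 246, and the stock is at columns 246–309. I'll measure the blade edge in the tool frame to see where the grip really sits.

Run:
```python
from h import *
import pickle
(c,P,q)=pickle.load(open('w4.pkl','rb'));M=R.from_quat(q).as_matrix();im=cv2.imread('pics/w4.png');g=cv2.cvtColor(im,cv2.COLOR_BGR2GRAY).astype(float)
ct=(c[0],np.block([[M.T@c[1][:3,:3],(M.T@(c[1][:3,3]-P))[:,None]],[np.zeros((1,3)),1]]))  # camera in tool axes
for name,a,b,s in(('outer',146,162,1),('inner',192,208,-1)):
    pt=[]
    for x in range(60,240,6):
        d=np.abs(np.diff(g[a:b,x]));k=d.argmax();pt.append((x,a+k+.5))
    pt=np.array(pt);p=np.polyfit(pt[:,0],pt[:,1],1);print(name,p,np.std(np.polyval(p,pt[:,0])-pt[:,1]))
    print(cast(ct,[[60,np.polyval(p,60)],[240,np.polyval(p,240)]],.0165)*1000)
print('px col',g[140:166,150].astype(int).tolist())
print('stock row 180',g[180,238:316:3].astype(int).tolist());
print('stock top end corners mm',cast(ct,[[246,157],[309,157]],.008)*1000,'tip',cast(ct,[[44,153.5],[53,200]],.0165)*1000)
```

```text
outer [ -0.0011 153.6247] 0.17059877681956037
[[  58.6304 -119.0219   16.5   ]
 [  58.7391  -20.5328   16.5   ]]
inner [  0.  199.5] 1.339812231410155e-14
[[  32.4303 -124.9943   16.5   ]
 [  32.415   -21.5551   16.5   ]]
px col [206, 204, 202, 203, 202, 201, 201, 199, 200, 198, 196, 199, 174, 197, 245, 249, 248, 248, 248, 248, 248, 248, 248, 247, 246, 245]
stock row 180 [241, 240, 231, 143, 144, 141, 139, 139, 137, 137, 137, 141, 135, 132, 135, 132, 132, 134, 131, 130, 127, 127, 127, 129, 153, 117]
stock top end corners mm [[ 57.9943 -16.4289   8.    ]
 [ 57.9951  16.3886   8.    ]] tip [[  58.6628 -127.7615   16.5   ]
 [  32.1312 -129.0845   16.5   ]]
```

Call:
send_rows:
  motion:
    - [[-1,1,0,0,0,0,1],[-2,2.2,0,0,0,0,1],[-3,3.3,0,0,0,0,1],[-3,3.3,0,0,0,0,1],[-3.2,3.5,0,0,0,0,1],[-3.2,3.5,0,0,0,0,1],[-3.2,3.5,0,0,0,0,1],[-3.2,3.5,0,0,0,0,1],[-2.5,2.8,0,0,0,0,1],[-1.5,1.5,0,0,0,0,1]]

```text
time_s: 10.35
eef_pos: [0.6211, 0.0146, 0.227]
tool_rot: [-0.001, 0.841, 0.541, -0.002]
ft_force: [-0.2, 0.9, -5.7]
finger_gap: 0.0151
finger_force: 59.3
```

Call:
send_rows:
  motion:
    - [[0,0,0,-2.68,0.88,-4.03,1],[0,0,0,-2.68,0.88,-4.03,1],[0,0,0,-2.68,0.88,-4.03,1],[0,0,0,-2.68,0.88,-4.03,1],[0,0,0,-2.68,0.88,-4.03,1],[0,0,0,-2.68,0.88,-4.03,1],[0,0,0,-2.68,0.88,-4.03,1],[0,0,0,-2.68,0.88,-4.03,1],[0,0,0,-2.68,0.88,-4.03,1],[0,0,0,0,0,0,1]]

```text
time_s: 11.35
eef_pos: [0.6182, 0.0175, 0.2262]
tool_rot: [0.133, 0.612, 0.762, 0.166]
ft_force: [-0.3, -0.1, -6.2]
finger_gap: 0.0149
finger_force: 60.0
```

Run:
```python
from h import *
p,r=goal(.008,0,.03,(-.0014,0,.030));print(p);to(p,r,'pre');s=get_state();print(s['ft_force'],s['dq'],s['eef_pos'])
```

```text
[0.6437 0.0229 0.144 ]
pre shift cm [-0.0211 -1.0534  8.5592] if after turn [-0.0213 -1.114   8.5515] turn deg [-0.4062 -0.0019  0.0252] 0.4069356296511627
[-0.2889 -0.1072 -6.152 ] [ 0.0161  0.0089 -0.0509 -0.0652  0.0558  0.1669] [0.6182 0.0175 0.2262]
```

Call:
send_rows:
  motion:
    - [[0,0,0,-0.4,0,0,1],[0,-0.14,0.5,0,0,0,1],[0,-0.14,1,0,0,0,1],[0,-0.14,1.3,0,0,0,1],[0,-0.14,1.3,0,0,0,1],[0,-0.14,1.3,0,0,0,1],[0,-0.14,1.3,0,0,0,1],[0,-0.14,1,0,0,0,1],[-0.02,-0.13,0.85,0,0,0,1],[0,0,0,0,0,0,1]]

```text
time_s: 12.35
eef_pos: [0.6468, 0.024, 0.1458]
tool_rot: [0.137, 0.611, 0.761, 0.17]
ft_force: [0.4, -0.4, -5.4]
finger_gap: 0.0146
finger_force: 60.1
```

```bash
python3 - <<'E'
from h import *
p,r=goal(.006,0,.0,(-.0014,0,.030));print(p);to(p,r,'pre');s=get_state();print(s['ft_force'],s['wrist_torque'],np.abs(s['dq']).max())
E
python3 - <<'E'
from h import *
im=get_image('wrist');cv2.imwrite('pics/w5.png',im)
E
```

```text
[0.6543 0.0252 0.116 ]
pre shift cm [-0.0392 -0.5848  3.0213] if after turn [-0.0402 -0.5749  3.0232] turn deg [0.1876 0.0129 0.023 ] 0.18948597763832767
[ 0.3796 -0.4054 -5.3757] [-0.1706  0.6252 -0.0256] 0.025889341277723382
```

View pics/w5.png

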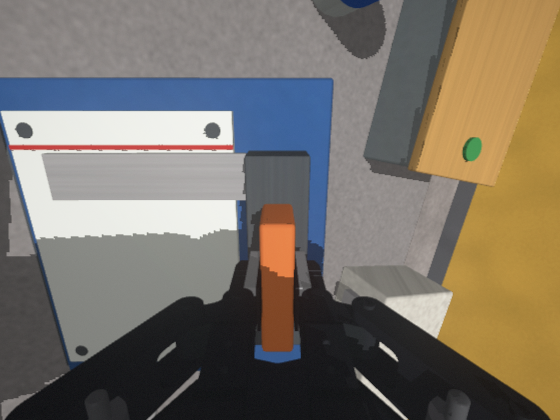

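The wrist view shows the stock's inner face at column 246, just above the panel's edge at column ≈235. The red line is at row 148 and the blade's outer edge at row 153. The blade is nearer the camera, so that offset fits the plan. Next comes the gentle descent.

Call:
send_rows:
  motion:
    - [[0,-0.1,0.3,0.18,0,0,1],[-0.01,-0.1,0.4,0,0,0,1],[-0.01,-0.1,0.4,0,0,0,1],[-0.01,-0.1,0.4,0,0,0,1],[-0.01,-0.1,0.4,0,0,0,1],[0,-0.07,0.3,0,0,0,1],[0,0,0.2,0,0,0,1],[0,0,0.2,0,0,0,1],[0,0,0,0,0,0,1],[0,0,0,0,0,0,1]]

```text
time_s: 13.4
eef_pos: [0.6532, 0.0248, 0.1215]
tool_rot: [0.137, 0.611, 0.761, 0.169]
ft_force: [-0.8, -0.2, -6.0]
finger_gap: 0.0146
finger_force: 60.1
```

```bash
cat > chk.py <<'E'
from h import *
p,r=goal(.0,0,.0,(-.0014,0,.030));to(p,r,'to seated');s=get_state();Q=pose()[1]
print('F tool',Q.inv().apply(s['ft_force']),'M tool',Q.inv().apply(s['wrist_torque']),np.abs(s['dq']).max())
c=cam('wrist');P,Q=pose();M=Q.as_matrix();im=get_image('wrist');cv2.imwrite(f"pics/c{s['time_s']:.2f}.png",im)
ct=(c[0],np.block([[M.T@c[1][:3,:3],(M.T@(c[1][:3,3]-P))[:,None]],[np.zeros((1,3)),1]]))
h=im.astype(float);red=h[...,2]-h[...,:2].mean(2)
pt=[]
for x in range(20,225,5):
    w=np.clip(red[100:175,x]-50,0,None)
    if w.sum()>30: pt.append((x,100+(w*np.arange(75)).sum()/w.sum()))
if len(pt)>5:
    pt=np.array(pt);f=np.polyfit(pt[:,0],pt[:,1],1);q=cast(ct,[[60,np.polyval(f,60)],[220,np.polyval(f,220)]],.030-.008+(r.inv().apply(p-P)[2]))
    print('red line row',np.polyval(f,[60,220]),'tool mm',q*1000,'blade edge is x=58.6')
E
python3 chk.py
```

```text
to seated shift cm [ 0.0238 -0.7275  0.5501] if after turn [ 0.0229 -0.7262  0.5517] turn deg [0.1317 0.0451 0.0368] 0.14394888555250623
F tool [-0.0402 -3.3223  5.0222] M tool [ 0.6253 -0.027  -0.0467] 0.0017023720958857275
red line row [150.5672 150.1474] tool mm [[  58.6573 -125.2622   27.5174]
 [  58.8819  -33.0121   27.5174]] blade edge is x=58.6
```

Call:
send_rows:
  motion:
    - [[0,0,0.1,0,0,0,1],[0,0,0.1,0,0,0,1],[0,0,0.1,0,0,0,1],[0,0,0.05,0,0,0,1],[0,0,0.05,0,0,0,1],[0,0,0.02,0,0,0,1],[0,0,0,0,0,0,1],[0,0,0,0,0,0,1],[0,0,0,0,0,0,1],[0,0,0,0,0,0,1]]

```text
time_s: 14.45
eef_pos: [0.6549, 0.0251, 0.1177]
tool_rot: [0.137, 0.611, 0.761, 0.169]
ft_force: [1.3, -0.5, -6.6]
finger_gap: 0.0148
finger_force: 60.1
```

```bash
python3 chk.py
```

```text
to seated shift cm [ 0.0248 -0.7219  0.1322] if after turn [ 0.0243 -0.7216  0.1339] turn deg [0.1305 0.0452 0.0313] 0.14160435726411658
F tool [-0.7475 -1.7663  6.4757] M tool [ 0.6359 -0.0447  0.0036] 0.001920906260711538
red line row [151.0963 150.5086] tool mm [[  58.8905 -122.288    23.3389]
 [  59.2104  -32.2319   23.3389]] blade edge is x=58.6
```

Call:
send_rows:
  motion:
    - [[0,-0.1,0,0,0,0,1],[0,-0.1,0,0,0,0,1],[0,-0.1,0,0,0,0,1],[0,-0.1,0,0,0,0,1],[0,-0.1,0,0,0,0,1],[0,-0.05,0,0,0,0,1],[0,0,0.05,0,0,0,1],[0,0,0.05,0,0,0,1],[0,0,0,0,0,0,1],[0,0,0,0,0,0,1]]

```text
time_s: 15.5
eef_pos: [0.6505, 0.0242, 0.1144]
tool_rot: [0.137, 0.611, 0.761, 0.169]
ft_force: [-0.5, -0.1, -5.6]
finger_gap: 0.0149
finger_force: 60.2
```

```bash
python3 chk.py
```

```text
to seated shift cm [ 0.0212 -0.1761  0.027 ] if after turn [ 0.0211 -0.1761  0.0274] turn deg [0.1287 0.0422 0.0334] 0.13952102721499263
F tool [-0.0252 -2.8296  4.8489] M tool [ 0.6186 -0.0376  0.014 ] 0.0013469178071928644
red line row [151.3392 150.5861] tool mm [[  58.8564 -121.5421   22.2738]
 [  59.2618  -32.0289   22.2738]] blade edge is x=58.6
```

Call:
send_rows:
  motion:
    - [[0,-0.05,0,0,0,0,1],[0,-0.05,0,0,0,0,1],[0,-0.05,0,0,0,0,1],[0,0,0,0,0,0,1],[0,0,0.03,0,0,0,1],[0,0,0.03,0,0,0,1],[0,0,0,0,0,0,1],[0,0,0,0,0,0,1],[0,0,0,0,0,0,1],[0,0,0,0,0,0,1]]

```text
time_s: 16.55
eef_pos: [0.6492, 0.0238, 0.1136]
tool_rot: [0.137, 0.611, 0.761, 0.169]
ft_force: [-4.6, -1.5, 2.5]
finger_gap: 0.0149
finger_force: 61.3
```

```bash
python3 chk.py
```

```text
to seated shift cm [ 0.0267 -0.0231  0.0112] if after turn [ 0.0267 -0.0231  0.0113] turn deg [0.1316 0.0415 0.0369] 0.14288698143436288
F tool [-0.4783 -3.268  -4.3278] M tool [ 0.9772 -0.0449 -0.0148] 0.0020766428035835912
red line row [151.2774 150.4708] tool mm [[  58.9323 -121.4147   22.1128]
 [  59.3666  -31.9879   22.1128]] blade edge is x=58.6
```

Call:
send_rows:
  motion:
    - [[0,0,-0.03,0,0,0,1],[0,-0.03,0,0,0,0,1],[0,-0.03,0,0,0,0,1],[0,-0.03,0,0,0,0,1],[0,0,0,0,0,0,1],[0,0,0,0,0,0,1],[0,0,0,0,0,0,1],[0,0,0,0,0,0,1],[0,0,0,0,0,0,1],[0,0,0,0,0,0,1]]

```text
time_s: 17.6
eef_pos: [0.649, 0.0237, 0.1136]
tool_rot: [0.137, 0.611, 0.761, 0.17]
ft_force: [0.6, 1.5, 3.7]
finger_gap: 0.0148
finger_force: 61.2
```

```bash
python3 chk.py
```

```text
to seated shift cm [ 0.0322 -0.0023  0.0149] if after turn [ 0.0322 -0.0022  0.0149] turn deg [0.1962 0.0602 0.0327] 0.20783849348727584
F tool [ 1.366   2.419  -3.0012] M tool [-0.2821  0.467  -0.0165] 0.0010812624958951597
red line row [151.2166 150.4871] tool mm [[  58.9673 -121.4533   22.1489]
 [  59.364   -32.0017   22.1489]] blade edge is x=58.6
```

```bash
python3 -c "
import cv2,glob
f=sorted(glob.glob('pics/c17*.png'))[-1];im=cv2.imread(f);cv2.imwrite('pics/z1.png',cv2.resize(im[90:240,190:340],None,fx=4,fy=4,interpolation=cv2.INTER_NEAREST))"
```

```text
(no output)
```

View pics/z1.png

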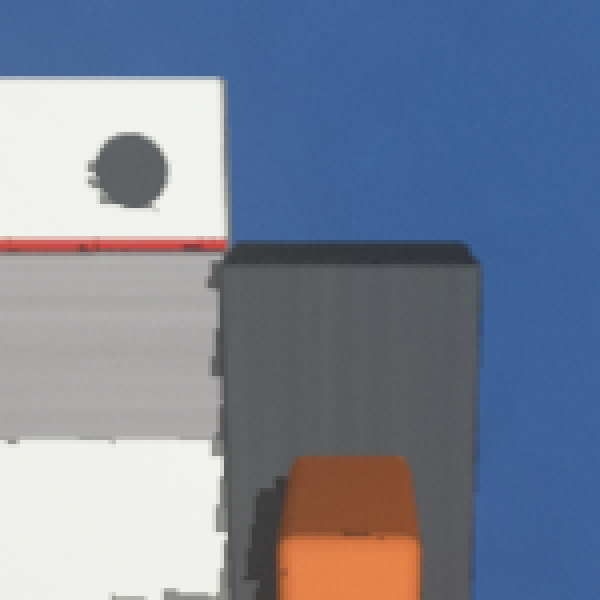

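The crop shows the stock flush on the panel's upper edge and the blade's outer edge on the red line. I'll let go gradually.

Call:
send_rows:
  motion:
    - [[0,0,0,0,0,0,1],[0,0,0,0,0,0,1],[0,0,0,0,0,0,0.7],[0,0,0,0,0,0,0.6],[0,0,0,0,0,0,0.5],[0,0,0,0,0,0,0.4],[0,0,0,0,0,0,0.3],[0,0,0,0,0,0,0.2],[0,0,0,0,0,0,0.1],[0,0,0,0,0,0,0.1]]
  grip_force: 20

```text
time_s: 18.65
eef_pos: [0.6484, 0.0237, 0.113]
tool_rot: [0.136, 0.611, 0.761, 0.169]
ft_force: [0.2, 0.1, -0.3]
finger_gap: 0.0384
finger_force: 0.0
```

```bash
python3 chk.py; python3 -c "
import cv2,glob
f=sorted(glob.glob('pics/c18*.png'))[-1];im=cv2.imread(f);cv2.imwrite('pics/z2.png',im)"
```

```text
to seated shift cm [ 0.0228  0.0792 -0.0063] if after turn [ 0.0229  0.0792 -0.0064] turn deg [0.118  0.0419 0.0311] 0.12906636451593437
F tool [0.0172 0.041  0.397 ] M tool [ 0.1782 -0.013   0.0181] 0.0031815540004851528
red line row [151.2737 150.6241] tool mm [[  58.9529 -121.2958   21.9358]
 [  59.3031  -31.9633   21.9358]] blade edge is x=58.6
```

View pics/z2.png

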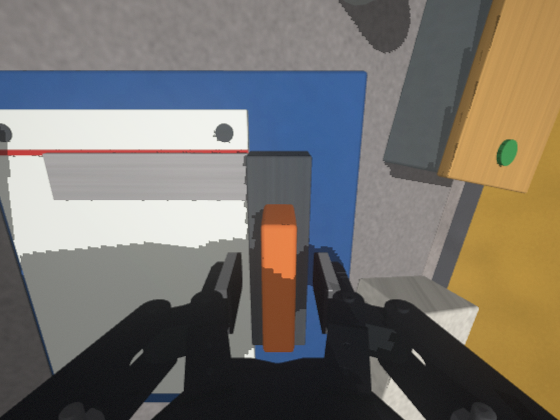

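The fingers are open and touching nothing. The stock is still flush at column 247, with the blade under the red line at row 151. I'll draw the arm back along its own axis.

Call:
send_rows:
  motion:
    - [[0,0,-0.5,0,0,0,0.1],[0,0,-1,0,0,0,0.1],[0,0,-1.5,0,0,0,0.1],[0,0,-2,0,0,0,0.1],[0,0,-2,0,0,0,0.1],[0,0,-2,0,0,0,0.1],[0,0,-2,0,0,0,0.1],[0,0,-2,0,0,0,0.1],[0,0,-1,0,0,0,0.1],[0,0,0,0,0,0,0.1]]

```text
time_s: 19.7
eef_pos: [0.5907, 0.0108, 0.2418]
tool_rot: [0.138, 0.611, 0.761, 0.17]
ft_force: [0.0, 0.2, 0.2]
finger_gap: 0.0384
finger_force: 0.0
```

```bash
python3 -c "
from h import *
im=get_image('wrist');cv2.imwrite('pics/end.png',im);print(get_state()['ft_force'])"
```

```text
[-0.4353 -0.2281 -0.4994]
```

View pics/end.png

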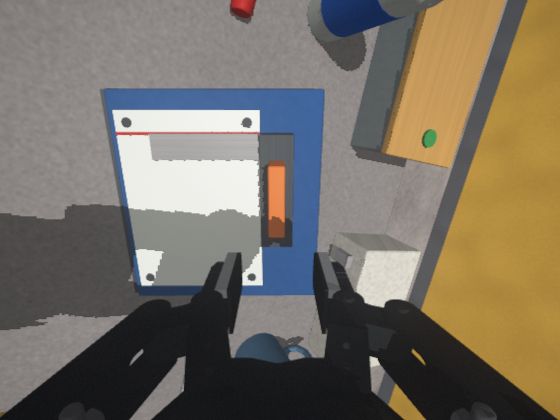

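The final view shows the square resting on the board. The stock (columns 260–293) is flush along the panel's edge from row 134 to 246, the blade's edge is on the red line at row 133, and the gripper is clear.

```bash
python3 -c "
from cell import *
print(finish_job())"
```

```text
the job is handed in; nothing more can be done
None
```

The square is on the stand with its stock flush against the panel's upper edge and the blade's outer edge on the red line. It was released gently, the arm moved clear without touching the bystanders, and the job was handed in at about 20 s; the hand-in returned no verdict.

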